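# Park the parts of a stripped lens on their holders

## Task

Clear the stripped camera parts off the bench onto their holders: slip the large brass ring over the thick wooden post and the small brass ring over the slim one, both right down on the base, stand the black lens barrel upright in the round saucer, and lay the chrome shutter housing flat, gate up, on the floor of the rectangular tray. Leave the grey film canister standing where it is, and let go of everything.

Things in the scene. Friction and masses are not known exactly. Their poses are not given: they have to be found in the camera images.
- barrel: Lens barrel, black enamelled cylinder, 50 mm diameter, 58 mm tall, with thin metal bands and a glass disc in its top; stands upright. Loose, about 0.18 kg. Origin: centre of its underside; z up along its axis.
- housing: Chrome shutter housing, a rectangular block 66 mm (its x) by 40 mm (its y) by 28 mm tall, with a dark rectangular shutter gate on its top; lies flat with the gate up. Loose, about 0.15 kg, plain sides to grip. Origin: centre of its underside; z up.
- ring_large: Large brass focusing ring, 60 mm outer and 46 mm inner diameter, 22 mm tall, lying flat. Loose, about 0.19 kg. Origin: on its axis, level with its underside; z along the axis, up.
- ring_small: Small brass focusing ring, 42 mm outer and 30 mm inner diameter, 22 mm tall, lying flat. Loose, about 0.12 kg. Origin: on its axis, level with its underside; z along the axis, up.
- post_thick: Turned wood, screwed to the bench (its place differs each time). A base disc 76 mm across and 8 mm thick with an upright post of 30 mm diameter in its middle; the post's top is 42 mm above the bench, its last 8 mm tapering to 18 mm diameter. Origin: centre of the underside of the base, on the post's axis; z up.
- post_slim: Turned wood, screwed to the bench (its place differs each time). A base disc 56 mm across and 8 mm thick with an upright post of 14 mm diameter in its middle; the post's top is 42 mm above the bench, its last 8 mm tapering to 8 mm diameter. Origin: centre of the underside of the base, on the post's axis; z up.
- saucer: Turned wood, screwed to the bench (its place differs each time). A round saucer, 80 mm outer and 70 mm inner diameter; its floor is 4 mm and its rim 12 mm above the bench. Origin: centre of its underside; z up.
- tray: Wooden rectangular open tray, screwed to the bench (its place and yaw differ each time). 96 mm (its x) by 70 mm (its y) outside, 86 by 60 mm inside; floor 4 mm and rim 12 mm above the bench. The housing fits only with its long side along the tray's long side (x), either way round. Origin: centre of its underside; z up.
- canister: Grey plastic film canister, 34 mm across its lid, 50 mm tall, standing upright among the parts near the middle of the work area. Loose, 30 g. Not to be moved or knocked over. Origin: centre of its underside; z up.

How it is judged:
At the end, for the whole second after the job is handed in: Barrel within 13 mm of the saucer's centre, housing within 18 mm of the tray's, large ring within 12 mm of the thick post's axis and small ring of the slim one's; each on its holder's floor to 4 mm, tilted under 0.12 rad, at rest; canister within 0.3 rad of upright and 30 mm of its place (horizontal distance between barrel and saucer below 0.013 m and z of barrel in the frame of saucer below 0.008 m and angle between each of barrel, housing, ring_large, ring_small's own z axis and vertical below 0.12 rad and linear speed of each of barrel, housing, ring_large, ring_small below 0.02 m/s and angular speed of each of barrel, housing, ring_large, ring_small below 0.3 rad/s and horizontal distance between housing and tray below 0.018 m and z of housing in the frame of tray below 0.008 m and horizontal distance between ring_large and post_thick below 0.012 m and z of ring_large in the frame of post_thick below 0.012 m and horizontal distance between ring_small and post_slim below 0.012 m and z of ring_small in the frame of post_slim below 0.012 m and distance of canister from where it was at the start of the episode below 0.03 m and angle between canister's own z axis and vertical below 0.3 rad); the robot touches nothing.
It fails at once if the film canister is knocked over or moved more than 30 mm (not (distance of canister from where it was at the start of the episode below 0.03 m and angle between canister's own z axis and vertical below 0.3 rad)).
It also fails if it takes over 99 s, if anything falls off the work surface, if the arm or the gripper's body presses on something with over 40 N, if the wrist force passes 120 N, or if a joint passes its speed limit or range.

## Robot

A 6-joint arm with a two-finger parallel gripper is mounted at the origin on the work surface. World frame = base frame: x ahead of the robot, y to its left, z up, the work surface at z = 0. Lengths are in m, angles in rad, forces in N, time in s.
With the tool pointing down it reaches from about 0.25 to 0.775 m from the base axis. Payload 4 kg.
Tool frame: the origin (TCP) lies midway between the tips of the shut fingers; the grasp point (between the pads) lies 19 mm behind it (robot.hold_point_z is the distance from the TCP to the grasp point, in m); z points along the fingers, y is the line along which they close (so a half turn about z gives the same grasp; the last joint's range is limited). The gripper opens to 94 mm and grips with 3 to 60 N. Pads are 16 mm wide; open, the fingers measure 119 mm over their backs; the gripper's body (75 mm by 177 mm) begins 78 mm behind the grasp point.
Start: joints at [1.155, 0.087, 1.371, -0, 1.684, -0.103], TCP at [0.169, 0.523, 0.177] pointing down, gripper open.
Joint ranges: [-3.1, 3.1], [-0.76, 2.03], [0.27, 2.55], [-1.08, 4.22], [0.17, 2.65], [-2.57, 2.57]. Speed limits (rad/s): [2.79, 2.79, 3.14, 3.14, 3.14, 3.14].

## Interface

Orientations are given as [roll, pitch, yaw] about the fixed x, y, z axes, in that order (R = Rz(yaw) Ry(pitch) Rx(roll)).
In Python, from bench import readout, imaging, robot gives the robot as it stands.
- The arm moves only by the tool carry_out, never from a script. Its argument "motion" is text: rows parted by semicolons, each of 7 numbers parted by spaces: the shift along the tool's x, y, z each as a share of 200 mm, from -1 to 1, then the turn, a rotation vector about the tool's x, y, z each as a share of 120 degrees, from -1 to 1, then the opening, from 0 (shut) to 1 (fully open). A call has 1 to 12 rows; each row shifts and turns the commanded pose from where the row before left it, along the tool's axes as they then stand; what a row does not reach is not made up. A row lasts 1/8 s, in which the tool goes at most 62.5 mm and 10.7 degrees, less where a joint would pass 70% of its speed; a pose out of reach is approached as far as the arm can. A call with a number of a shift or a turn outside -1 to 1 is refused whole. A call with a gripper value outside its range is refused whole. The fingers move at their own pace and stop on an object; the grip force is fixed at half the most. Time passes only in rows, so rows that do not move let the fingers close. It gives the time, the measured TCP pose, the force, the opening and the grip force at its end, in the units of the state.
- readout.get_obs(): the state, without advancing time (a new reading comes with each control period).
- imaging.snapshot(name): name is "scene" or "top"; returns a dict with "pixels" (400x640x3 uint8, red, green, blue), "fx", "fy", "cx", "cy" (pixels), "dist_coeffs" ([k1, k2, p1, p2, k3] as OpenCV has them; the pictures are not rectified), "R" (3x3) and "t" (3): a world point X has camera coordinates R X + t. Camera axes: x right, y down, z forward; pixel columns grow to the right and rows downward; lengths in m; the calibration is good to about 2 mm. A picture is of the moment at which its call begins. There is no depth.
- robot.close_job(): hands the job in; it is judged then, once.
The state is a dict: "time": time; "joint_positions": joint angles; "qvel": joint speeds; "joint_torque": joint torques, N m; "tool_pos": TCP position; "ee_rot": TCP orientation; "wrist_force": force on the tool from outside, world axes, zero at the start; "wrist_torque": the same for the moment, N m; "width": finger opening in m; "finger_force": force on a finger pad.
Only numpy, scipy, OpenCV 4.12 (cv2) and the standard library are available. Lean on these libraries where they do the work, as an engineer would, in place of code of your own. Each camera call takes 0.05 s, during which the arm holds its last target. There are 200 camera calls.

## Working session

There is one attempt and no reset: what is moved stays moved. The work goes in short steps, Python scripts to look and compute and a tool call to move; the robot and the scene stay as the last step left them, time stands still between calls to the robot, and variables do not carry over. Pictures are saved under pics/ and viewed, at most 14 in all, crops included, and the job is handed in when it is done.

Besides the shell and the picture viewer there is one more tool, called as name(argument=value, ...) on one line, values as JSON. carry_out: Moves the arm, as the interface text tells. Its arguments: {"type":"object","properties":{"motion":{"type":"string"}},"required":["motion"]}

```bash
ls; mkdir -p pics; python3 - <<'E'
from bench import readout, imaging, robot
import cv2
o=readout.get_obs();print(o)
for n in("scene","top"):
    s=imaging.snapshot(n);cv2.imwrite(f"pics/{n}0.png",s["pixels"][:,:,::-1])
    print({k:v for k,v in s.items() if k!="pixels"})
E
```

```text
pics
{'time': 0.0, 'joint_positions': array([ 1.15492451e+00,  8.79269270e-02,  1.37221273e+00,  1.44502765e-05,
        1.68359709e+00, -1.03108635e-01]), 'qvel': array([ 1.84108925e-03, -2.08850669e-03, -1.77004587e-04,  1.69153774e-03,
       -2.54966391e-04, -1.63829736e-05]), 'joint_torque': array([ 4.80682775e-04, -3.40182602e+01, -3.02426040e+01,  7.17076147e-02,
        3.30380606e-02, -2.00905392e-04]), 'tool_pos': array([0.16899042, 0.52276821, 0.17624065]), 'ee_rot': array([-3.13946142e+00, -2.34968901e-04,  2.82883083e+00]), 'wrist_force': array([-0.05648398,  0.53489713,  0.38620349]), 'wrist_torque': array([ 0.03047764, -0.00450264, -0.01042786]), 'finger_force': 0.0, 'width': 0.093884490309689}
{'fx': 444.9046941485255, 'fy': 444.9046941485255, 'cx': 315.1786040051808, 'cy': 201.2379787493656, 'dist_coeffs': array([-0.01522351,  0.        ,  0.        ,  0.        ,  0.        ]), 'R': array([[-0.57616654,  0.81722499,  0.01324505],
       [ 0.49991276,  0.3651805 , -0.78532187],
       [-0.64662149, -0.44585481, -0.61894599]]), 't': array([ 0.29219227, -0.20472438,  1.30578945])}
{'fx': 467.9395355738539, 'fy': 467.9395355738539, 'cx': 319.9621442328859, 'cy': 197.27760010505727, 'dist_coeffs': array([0.04085337, 0.        , 0.        , 0.        , 0.        ]), 'R': array([[-0.01894403, -0.99944492,  0.02740403],
       [-0.99801481,  0.01725616, -0.06056944],
       [ 0.06006293, -0.02849706, -0.99778773]]), 't': array([-0.00384269,  0.51840808,  1.04161745])}
```

View pics/top0.png

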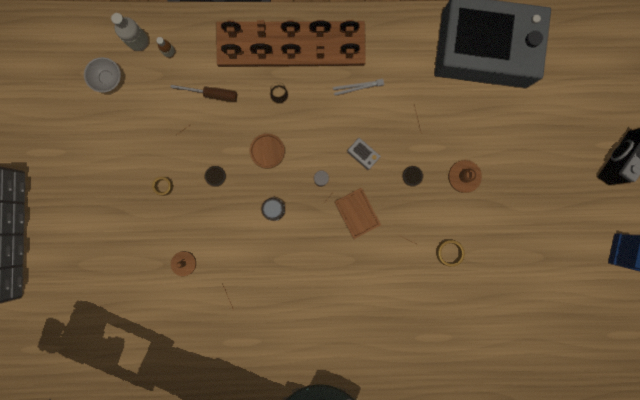

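View pics/scene0.png

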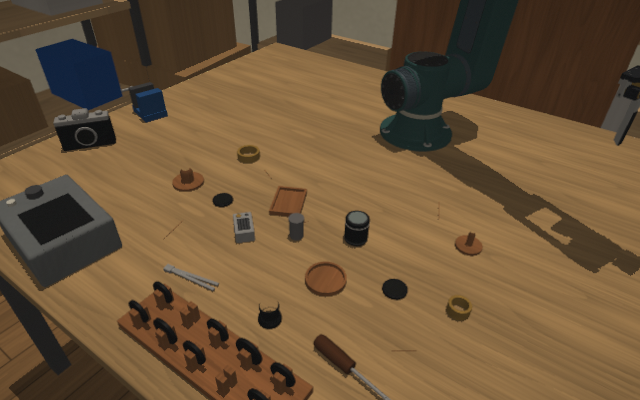

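```bash
cat > h.py <<'E'
import numpy as np, cv2
from bench import readout, imaging, robot
def ray(s,uv,z):
    K=np.array([[s["fx"],0,s["cx"]],[0,s["fy"],s["cy"]],[0,0,1]])
    p=cv2.undistortPoints(np.array(uv,float).reshape(-1,1,2),K,s["dist_coeffs"]).reshape(-1,2)
    d=np.c_[p,np.ones(len(p))]@s["R"]; C=-s["R"].T@s["t"]
    return C+d*((np.array(z)-C[2])/d[:,2])[:,None]
def proj(s,X):
    K=np.array([[s["fx"],0,s["cx"]],[0,s["fy"],s["cy"]],[0,0,1]])
    return cv2.projectPoints(np.array(X,float).reshape(-1,1,3),cv2.Rodrigues(s["R"])[0],s["t"],K,s["dist_coeffs"])[0].reshape(-1,2)
E
python3 - <<'E'
from h import *
s=imaging.snapshot("top");im=s["pixels"][:,:,::-1].copy()
hsv=cv2.cvtColor(im,cv2.COLOR_BGR2HSV)
for n,(u,v) in dict(saucer=(268,151),tray=(357,213),thick=(455,176),slim=(175,263),rl=(449,240),rs=(163,179),barrel=(273,208),can=(321,178),hous=(354,153),bg=(400,210),bg2=(220,210)).items(): print(n,np.median(hsv[v-2:v+3,u-2:u+3].reshape(-1,3),0))
c=im[120:290,140:490];c=cv2.convertScaleAbs(cv2.resize(c,(800,389),interpolation=cv2.INTER_CUBIC),alpha=1.8)
cv2.imwrite("pics/c1.png",c)
# local red-ness: wood holders vs bench hue
m=cv2.inRange(hsv,(0,90,40),(11,255,255));m=cv2.morphologyEx(m,cv2.MORPH_CLOSE,np.ones((5,5)));m=cv2.morphologyEx(m,cv2.MORPH_OPEN,np.ones((3,3)))
g=cv2.inRange(hsv,(0,0,60),(180,70,255))
for n,M in(("holder",m),("grey",g)):
  for k in cv2.findContours(M,cv2.RETR_EXTERNAL,cv2.CHAIN_APPROX_NONE)[0]:
    x,y,w,h=cv2.boundingRect(k)
    if 130<x<490 and 110<y<290 and cv2.contourArea(k)>60:
      r=cv2.minAreaRect(k);print(n,np.round(np.array(r[0]),1),np.round(r[1],1),round(r[2],1),cv2.contourArea(k),np.round(cv2.minEnclosingCircle(k)[0],1),cv2.minEnclosingCircle(k)[1])
E
```

```text
saucer [ 13. 150. 113.]
tray [ 13. 149. 113.]
thick [ 13. 153. 107.]
slim [ 13. 152. 110.]
rl [ 18. 146. 118.]
rs [ 18. 143. 114.]
barrel [ 75.   2. 110.]
can [ 14.  30. 104.]
hous [ 16.  27. 110.]
bg [ 17. 119. 126.]
bg2 [ 17. 120. 119.]
grey [272.5 209. ] [20. 21.] 90.0 298.0 [273.1 208.9] 11.222158432006836
grey [321. 178.] [14. 14.] 90.0 153.0 [321.  177.8] 7.452070236206055
grey [363.4 153.4] [29.2 18.4] 41.2 499.5 [363.9 152.8] 16.380983352661133
```

View pics/c1.png

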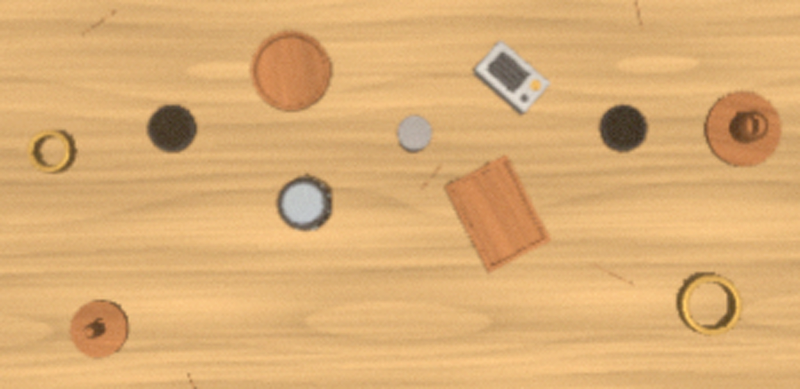

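```bash
python3 - <<'E'
from h import *
s=imaging.snapshot("top");im=s["pixels"][:,:,::-1].copy()
hsv=cv2.cvtColor(cv2.GaussianBlur(im,(3,3),0),cv2.COLOR_BGR2HSV)
print("cam",-s["R"].T@s["t"])
m=cv2.inRange(hsv,(5,125,40),(15,255,255));m=cv2.morphologyEx(m,cv2.MORPH_CLOSE,np.ones((5,5)));m=cv2.morphologyEx(m,cv2.MORPH_OPEN,np.ones((5,5)))
raw=cv2.cvtColor(im,cv2.COLOR_BGR2HSV)
b=cv2.inRange(raw,(15,132,75),(24,255,255));b=cv2.morphologyEx(b,cv2.MORPH_CLOSE,np.ones((3,3)))
g=cv2.inRange(raw,(0,0,60),(180,70,255))
g=cv2.morphologyEx(g,cv2.MORPH_CLOSE,np.ones((7,7)))
def sh(n,M,z):
  for k in cv2.findContours(M,cv2.RETR_EXTERNAL,cv2.CHAIN_APPROX_NONE)[0]:
    x,y,w,h=cv2.boundingRect(k)
    if 130<x<490 and 110<y<290 and cv2.contourArea(k)>100:
      P=ray(s,k.reshape(-1,2),z)[:,:2].astype(np.float32)*1000
      r=cv2.minAreaRect(P);e=cv2.fitEllipse(P);print(n,x,y,w,h,"rect",np.round(r[0],1),np.round(r[1],1),round(r[2],1),"ell",np.round(e[0],1),np.round(e[1],1))
sh("holder",m,.008);sh("brass",b,.022)
for z in(.028,.050,.058):sh("grey%g"%z,g,z)
print("manual rings",ray(s,[(450.1,252.5),(162.3,186)],.022))
# cross-check with scene view, predicted pixels
sc=imaging.snapshot("scene")
# post tops in scene: thick ~ (187,172), slim (471,236)
print("posttops scene@.042",ray(sc,[(187,170),(472,235)],.042))
print("scene can top/barrel top",ray(sc,[(297,219),(357,219)],[.05,.058]))
E
```

```text
cam [0.45474355 0.01689674 1.07081811]
holder 171 252 25 25 rect [375.1 294.8] [53.4 52.8] 0.0 ell [376.  294.9] [54.1 54.9]
holder 335 189 45 49 rect [482.  -97.6] [99.3 73.2] 26.1 ell [481.7 -97.5] [ 81.2 114.7]
holder 448 160 34 33 rect [ 561.9 -346. ] [76.1 73.7] 89.0 ell [ 562.  -346.4] [74.2 76.4]
holder 250 133 35 35 rect [628.9 105.3] [77.3 78.1] 89.1 ell [628.2 105.7] [78.5 79.3]
brass 436 239 29 28 rect [ 389. -302.] [62.8 60.2] 87.9 ell [ 388.4 -302.9] [59.2 61.4]
brass 152 177 21 19 rect [549. 337.] [43.8 40.1] 89.1 ell [549.3 338. ] [39.9 44. ]
grey0.028 262 199 23 22 rect [492.9  91.8] [50.  44.5] 73.0 ell [493.3  92.5] [44.8 46.4]
grey0.028 314 171 15 15 rect [560.7 -16. ] [31.4 31.5] 89.1 ell [561.2 -15.9] [30.8 32.2]
grey0.028 348 138 33 31 rect [ 614.9 -112.5] [65.4 41.9] 47.6 ell [ 615.  -112.5] [46.4 77.1]
grey0.05 262 199 23 22 rect [492.1  90.2] [48.9 43.6] 73.0 ell [492.5  90.9] [43.9 45.4]
grey0.05 314 171 15 15 rect [558.5 -15.3] [30.7 30.8] 89.1 ell [558.9 -15.2] [30.2 31.5]
grey0.05 348 138 33 31 rect [ 611.5 -109.8] [64.1 41. ] 47.6 ell [ 611.6 -109.8] [45.4 75.4]
grey0.058 262 199 23 22 rect [491.8  89.6] [48.5 43.2] 73.0 ell [492.2  90.4] [43.5 45. ]
grey0.058 314 171 15 15 rect [557.7 -15.1] [30.5 30.6] 89.1 ell [558.1 -15. ] [30.  31.3]
grey0.058 348 138 33 31 rect [ 610.3 -108.8] [63.6 40.7] 47.6 ell [ 610.4 -108.8] [45.  74.8]
manual rings [[ 0.38898513 -0.30216791  0.022     ]
 [ 0.54899241  0.33636591  0.022     ]]
posttops scene@.042 [[ 0.5685986  -0.33151447  0.042     ]
 [ 0.39019729  0.30261985  0.042     ]]
scene can top/barrel top [[ 0.56500132 -0.00561106  0.05      ]
 [ 0.50081588  0.09839658  0.058     ]]
```

carry_out(motion="0 0 0 0 0 0.0751 1;0 0 0 0 0 0.0751 1;0 0 0 0 0 0.0751 1;0 0 0 0 0 0.0751 1;0 0 0 0 0 0.0751 1;0 0 0 0 0 0.0751 1;0 0 0 0 0 0.0751 1;0 0 0 0 0 0.0751 1;-0.13 0.26 0 0 0 0 1;-0.13 0.26 0 0 0 0 1;-0.13 0.26 0 0 0 0 1;-0.13 0.26 0 0 0 0 1")

```text
time: 1.75
tool_pos: [0.3786, 0.4183, 0.1774]
ee_rot: [3.142, -0.0, 1.571]
wrist_force: [0.2, 1.1, 0.4]
width: 0.0943
finger_force: 0.0
```

```bash
python3 - <<'E'
from h import *
s=imaging.snapshot("scene");im=s["pixels"][:,:,::-1].copy()
X=dict(slim=(375.5,294.9,42),thick=(562,-346,42),rl=(389,-302,22),rs=(549,337,22),barrel=(492,90,58),can=(558.7,-15.2,50),saucer=(628.5,105.5,12),tray=(482,-97.6,10),hous=(615,-112.5,28))
for (n,x),p in zip(X.items(),proj(s,np.array(list(X.values()))/1000)):
    print(n,np.round(p,1));cv2.drawMarker(im,tuple(int(round(a)) for a in p),(0,0,255),0,7)
c=cv2.resize(im[130:330,150:490],None,fx=2.35,fy=2.35,interpolation=cv2.INTER_CUBIC);cv2.imwrite("pics/s1.png",cv2.convertScaleAbs(c,alpha=1.5))
E
```

```text
slim [470.8 229.5]
thick [185.  166.8]
rl [247.7 149.1]
rs [457.1 300.2]
barrel [355.7 215.2]
can [295.1 215.6]
saucer [323.8 274.2]
tray [287.1 198.1]
hous [242.5 220. ]
```

View pics/s1.png

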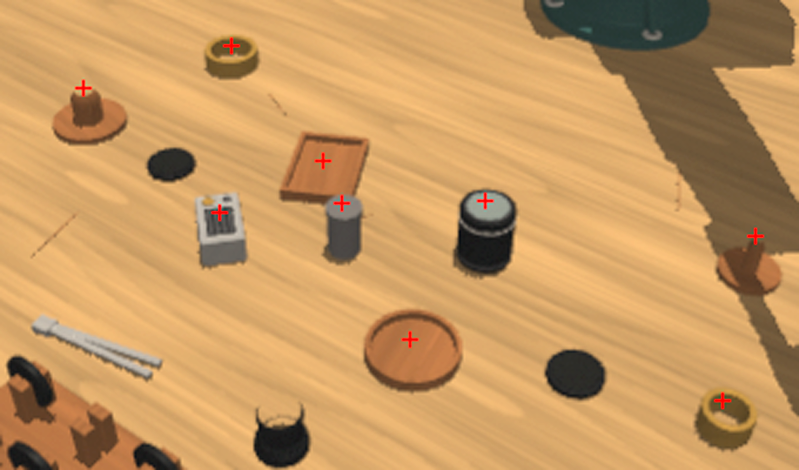

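carry_out(motion="-0.1 0.214 0 0 0 0 1;-0.1 0.214 0 0 0 0 1;-0.1 0.214 0 0 0 0 1;-0.1 0.214 0 0 0 0 1;0 0 0.2 0 0 0 1;0 0 0.2 0 0 0 1;0 0 0.18 0 0 0 1;0 0 0 0 0 0 1")

```text
time: 2.8
tool_pos: [0.5456, 0.3379, 0.0569]
ee_rot: [-3.134, 0.004, 1.57]
wrist_force: [0.5, 0.2, -0.5]
width: 0.0942
finger_force: 0.0
```

```bash
python3 - <<'E'
from h import *
s=imaging.snapshot("scene");t=imaging.snapshot("top")
print(proj(s,[readout.get_obs()["tool_pos"]]),proj(t,[readout.get_obs()["tool_pos"]]))
a=cv2.resize(s["pixels"][220:340,390:523,::-1],(400,360),interpolation=cv2.INTER_CUBIC)
b=cv2.resize(t["pixels"][130:250,100:233,::-1],(400,360),interpolation=cv2.INTER_CUBIC)
cv2.imwrite("pics/g1.png",cv2.convertScaleAbs(np.hstack([a,b]),alpha=1.7))
E
```

```text
[[463.5674871  285.63291734]] [[154.91316628 184.59338508]]
```

View pics/g1.png

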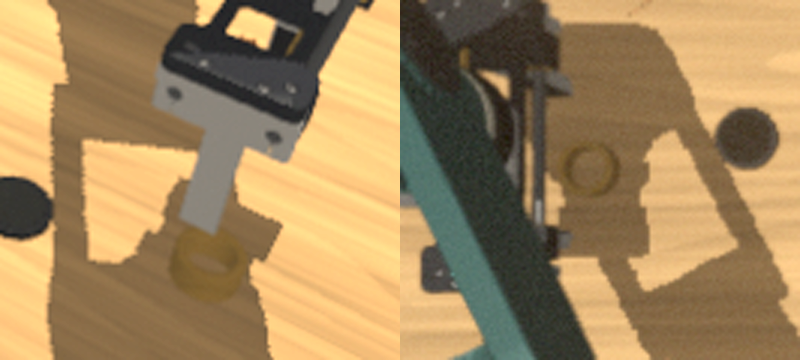

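carry_out(motion="0 0.015 0.125 0 0 0 1;0 0 0.125 0 0 0 1;0 0 0 0 0 0 1;0 0 0 0 0 0 0;0 0 0 0 0 0 0;0 0 0 0 0 0 0;0 0 0 0 0 0 0;0 0 0 0 0 0 0")

```text
time: 3.9
tool_pos: [0.5514, 0.3392, 0.0115]
ee_rot: [3.142, -0.0, 1.57]
wrist_force: [-0.6, 0.6, -0.0]
width: 0.0477
finger_force: 0.0
```

carry_out(motion="0 0 0.025 0 0 0 0;0 0 0 0 0 0 0;0 0 0 0 0 0 0;0 0 0 0 0 0 0")

```text
time: 4.4
tool_pos: [0.5515, 0.3392, 0.0065]
ee_rot: [3.141, -0.0, 1.57]
wrist_force: [1.0, -0.7, 0.2]
width: 0.0075
finger_force: 0.0
```

```bash
python3 - <<'E'
from h import *
s=imaging.snapshot("scene");t=imaging.snapshot("top")
print(proj(s,[readout.get_obs()["tool_pos"]]),proj(t,[readout.get_obs()["tool_pos"]]))
a=cv2.resize(s["pixels"][220:340,390:523,::-1],(400,360),interpolation=cv2.INTER_CUBIC)
b=cv2.resize(t["pixels"][130:250,100:233,::-1],(400,360),interpolation=cv2.INTER_CUBIC)
cv2.imwrite("pics/g2.png",cv2.convertScaleAbs(np.hstack([a,b]),alpha=1.7))
E
```

```text
[[455.937487   307.31740554]] [[163.12371267 185.4912795 ]]
```

View pics/g2.png

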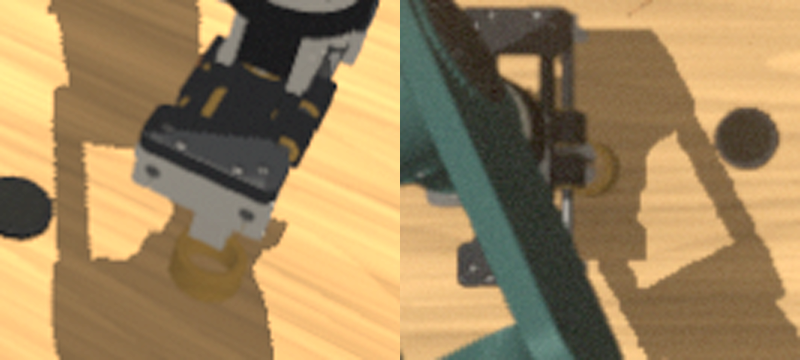

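carry_out(motion="0 0 0 0 0 0 1;0 0 0 0 0 0 1;0 0 0 0 0 0 1;0 0 0 0 0 0 1;0 0 -0.25 0 0 0 1;0 0 -0.25 0 0 0 1;0 0 -0.25 0 0 0 1;0 0 -0.25 0 0 0 1;0 0 0 0 0 0 1;0 0 0 0 0 0 1")

```text
time: 5.75
tool_pos: [0.5512, 0.3391, 0.2057]
ee_rot: [-3.141, 0.0, 1.57]
wrist_force: [0.7, 0.4, -0.8]
width: 0.0934
finger_force: 0.0
```

```bash
python3 - <<'E'
from h import *
o=readout.get_obs();p=o["tool_pos"];print(p,o["ee_rot"],o["width"])
s=imaging.snapshot("scene");t=imaging.snapshot("top")
V=[]
for c,u0,v0 in((s,390,180),(t,90,120)):
    a=c["pixels"][v0:v0+150,u0:u0+133,::-1]
    a=cv2.convertScaleAbs(cv2.resize(a,None,fx=3,fy=3,interpolation=cv2.INTER_CUBIC),alpha=1.7)
    for q,col in((p,(0,0,255)),(p+[.047,0,0],(255,0,0)),(p-[.047,0,0],(0,255,0)),(np.array([.549,.337,.022]),(255,0,255))):
        uv=proj(c,[q])[0]; cv2.drawMarker(a,tuple(int(x) for x in (uv-[u0,v0])*3),col,0,12)
    V.append(a)
cv2.imwrite("pics/g3.png",np.hstack(V))
E
```

```text
[0.55116389 0.33907116 0.20569757] [-3.14087031e+00  2.77247364e-04  1.57046153e+00] 0.09339588386860484
```

View pics/g3.png

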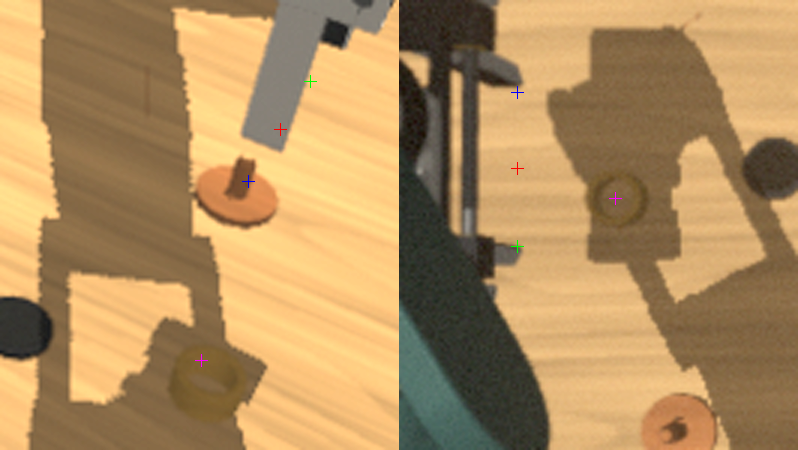

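```bash
python3 - <<'E'
from h import *
print("hold",robot.hold_point_z,[a for a in dir(robot) if a[0]!='_'])
s=imaging.snapshot("scene");t=imaging.snapshot("top")
def P(c,uv):
    K=np.array([[c["fx"],0,c["cx"]],[0,c["fy"],c["cy"]],[0,0,1]])
    return cv2.undistortPoints(np.array(uv,float).reshape(1,1,2),K,c["dist_coeffs"]).reshape(2,1)
M=lambda c:np.c_[c["R"],c["t"]]
def tri(a,b):
    X=cv2.triangulatePoints(M(s),M(t),P(s,a),P(t,b));X=(X[:3]/X[3]).ravel();print(X,proj(s,[X]),proj(t,[X]))
tri((471,225.7),(130.3,148.3))   # finger tip outer corner, low y
# static checks: canister top, ring small rim centre, slim base
tri((390+207/3,180+368/3),(90+(615-399)/3,120+198/3))
tri((297,217.5),(321,178))
print(readout.get_obs()["tool_pos"])
E
```

```text
hold 0.0188 ['IKError', 'close_job', 'hold_point_z']
[0.59829088 0.3299301  0.22931923] [[470.37425526 225.74558838]] [[129.82916213 148.49137733]]
[0.54883111 0.33994217 0.01712551] [[458.11814935 302.71788402]] [[161.34431913 186.28292956]]
[ 0.55778807 -0.01373683  0.04526956] [[295.99335101 217.40680994]] [[320.2166393  178.54153604]]
[0.55056046 0.33875924 0.20384544]
```

carry_out(motion="0 0 0 0 0 0 0.64;0 0 0 0 0 0 0.64;0 0 0 0 0 0 0.64;0 0 0 0 0 0 0.64;0 0 0 0 0 0 0.64")

```text
time: 6.58
tool_pos: [0.5514, 0.3392, 0.2065]
ee_rot: [3.141, -0.0, 1.571]
wrist_force: [-0.3, 0.0, 0.6]
width: 0.0602
finger_force: 0.0
```

```bash
python3 - <<'E'
from h import *
s=imaging.snapshot("scene");np.save("a.npy",s["pixels"]);o=readout.get_obs();print(o["width"],o["tool_pos"])
E
```

```text
0.0601584684996213 [0.55141804 0.33921331 0.20650402]
```

carry_out(motion="0 0 0 0 0 0 0.45;0 0 0 0 0 0 0.45;0 0 0 0 0 0 0.45")

```text
time: 7.0
tool_pos: [0.5514, 0.3392, 0.2064]
ee_rot: [3.142, -0.0, 1.57]
wrist_force: [-0.5, 0.1, -0.3]
width: 0.0425
finger_force: 0.0
```

```bash
python3 - <<'E'
from h import *
s=imaging.snapshot("scene");o=readout.get_obs();w=o["width"];p=o["tool_pos"];print(w,p)
V=[]
for px,ww in((np.load("a.npy"),.060),(s["pixels"],w)):
    a=cv2.convertScaleAbs(cv2.resize(px[190:270,440:520,::-1],None,fx=5,fy=5,interpolation=cv2.INTER_CUBIC),alpha=1.7)
    for r in(0,.01,.02):
        uv=proj(s,[p+[ww/2,-.009,r]])[0];print(ww,r,uv);cv2.drawMarker(a,tuple(int(x) for x in (uv-[440,190])*5),(0,0,255),0,10)
    V.append(a)
cv2.imwrite("pics/g4.png",np.hstack(V))
E
```

```text
0.042355074893189966 [0.55140052 0.33920072 0.20639016]
0.06 0 [470.98815501 231.36056165]
0.06 0.01 [472.56287991 226.27188157]
0.06 0.02 [474.16717281 221.08524185]
0.042355074893189966 0 [473.05379547 228.1347663 ]
0.042355074893189966 0.01 [474.63375385 223.06010798]
0.042355074893189966 0.02 [476.24309633 217.88866872]
```

View pics/g4.png

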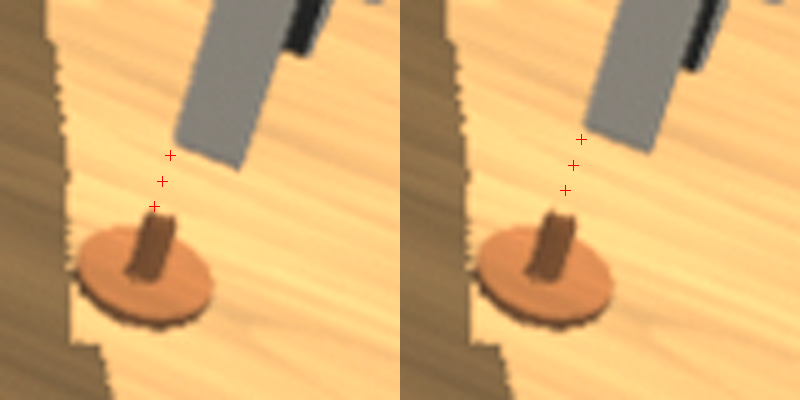

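carry_out(motion="0 0 0 0 0 0 0.8;0 0 0.2 0 0 0 0.8;0 0 0.2 0 0 0 0.8;0 0 0.2 0 0 0 0.8;0 0 0.2 0 0 0 0.8;0 0 0.1 0 0 0 0.8;0 0 0.06 0 0 0 0.8;0 0 0.04 0 0 0 0.8;0 0 0.02 0 0 0 0.8;0 0 0.02 0 0 0 0.8;0 0 0 0 0 0 0.8")

```text
time: 8.43
tool_pos: [0.5515, 0.3393, -0.0013]
ee_rot: [3.141, -0.0, 1.57]
wrist_force: [-0.4, -0.2, 0.2]
width: 0.0753
finger_force: 0.0
```

carry_out(motion="0 0 0.025 0 0 0 0.8;0 0 0.025 0 0 0 0.8;0 0 0.02 0 0 0 0.8;0 0 0 0 0 0 0.8")

```text
time: 8.93
tool_pos: [0.5509, 0.339, -0.0164]
ee_rot: [-3.14, 0.001, 1.57]
wrist_force: [0.9, -0.1, -0.0]
width: 0.0754
finger_force: 0.0
```

carry_out(motion="0 0 0.01 0 0 0 0.8;0 0 0.01 0 0 0 0.8;0 0 0 0 0 0 0")

```text
time: 9.3
tool_pos: [0.5513, 0.3392, -0.0198]
ee_rot: [-3.141, 0.0, 1.571]
wrist_force: [-0.3, -0.3, 0.9]
width: 0.0683
finger_force: 0.0
```

carry_out(motion="0 0 0 0 0 0 0;0 0 0 0 0 0 0;0 0 0 0 0 0 0;0 0 0 0 0 0 0;0 0 0 0 0 0 0;0 0 0 0 0 0 0")

```text
time: 10.05
tool_pos: [0.5514, 0.3393, -0.0195]
ee_rot: [3.142, -0.0, 1.57]
wrist_force: [-0.5, -0.7, 0.9]
width: 0.0415
finger_force: 30.0
```

carry_out(motion="0 0 -0.25 0 0 0 0;0 0 -0.25 0 0 0 0;-0.054 -0.22 0 0 0 0 0;-0.054 -0.22 0 0 0 0 0;-0.054 -0.22 0 0 0 0 0;-0.054 -0.22 0 0 0 0 0;0 0 0.13 0 0 0 0;0 0 0.11 0 0 0 0;0 0 0 0 0 0 0")

```text
time: 11.18
tool_pos: [0.3734, 0.2949, 0.0302]
ee_rot: [-3.137, 0.003, 1.571]
wrist_force: [0.4, 0.7, -0.9]
width: 0.0414
finger_force: 30.0
```

```bash
python3 - <<'E'
from h import *
o=readout.get_obs();p=o["tool_pos"];print(p,o["width"])
V=[]
for n,u0,v0 in(("scene",430,190),("top",140,220)):
    c=imaging.snapshot(n)
    a=c["pixels"][v0:v0+80,u0:u0+80,::-1]
    a=cv2.convertScaleAbs(cv2.resize(a,None,fx=5,fy=5,interpolation=cv2.INTER_CUBIC),alpha=1.7)
    for q,col in((p*[1,1,0]+[0,0,p[2]+.0415],(0,0,255)),(np.array([.3755,.295,.042]),(255,0,255))):
        uv=proj(c,[q])[0]; cv2.drawMarker(a,tuple(int(x) for x in (uv-[u0,v0])*5),col,0,12)
    V.append(a)
cv2.imwrite("pics/g5.png",np.hstack(V))
E
```

```text
[0.37342621 0.29488797 0.03018882] 0.041390628540413615
```

View pics/g5.png

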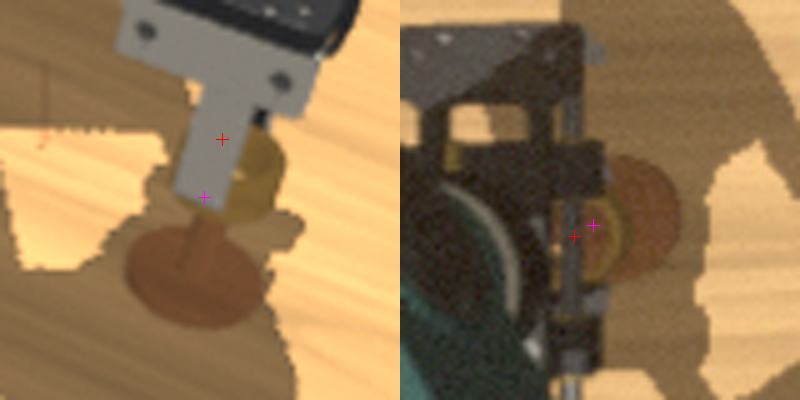

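carry_out(motion="0.0125 0 0 0 0 0 0;0 0 0 0 0 0 0;0 0 0.06 0 0 0 0;0 0 0 0 0 0 0")

```text
time: 11.78
tool_pos: [0.3743, 0.2979, 0.0189]
ee_rot: [-3.139, 0.002, 1.57]
wrist_force: [0.0, 0.7, -2.8]
width: 0.0416
finger_force: 30.0
```

carry_out(motion="0 0 0.05 0 0 0 0;0 0 0.05 0 0 0 0;0 0 0 0 0 0 0;0 0 0 0 0 0 0")

```text
time: 12.28
tool_pos: [0.3754, 0.2986, 0.0004]
ee_rot: [-3.142, -0.0, 1.57]
wrist_force: [0.6, 1.1, -1.4]
width: 0.0413
finger_force: 30.0
```

carry_out(motion="0 0 0.04 0 0 0 0;0 0 0.012 0 0 0 0;0 0 0 0 0 0 0;0 0 0 0 0 0 0.8;0 0 0 0 0 0 0.8;0 0 0 0 0 0 0.8;0 0 0 0 0 0 0.8;0 0 -0.15 0 0 0 0.8;0 0 -0.25 0 0 0 0.8;0 0 -0.25 0 0 0 0.8;0 0 -0.15 0 0 0 0.8")

```text
time: 13.65
tool_pos: [0.3763, 0.2992, 0.1532]
ee_rot: [3.138, -0.002, 1.571]
wrist_force: [0.4, 0.0, -0.4]
width: 0.075
finger_force: 0.0
```

carry_out(motion="-0.209 0.116 0 0 0 0 1;-0.209 0.116 0 0 0 0 1;-0.209 0.116 0 0 0 0 1;-0.209 0.116 0 0 0 0 1;-0.209 0.116 0 0 0 0 1;0 0 0.2 0 0 0 1;0 0 0.2 0 0 0 1;0 0 0.15 0 0 0 1;0 0 0 0 0 0 1;0 0 0 0 0 0 1")

```text
time: 14.9
tool_pos: [0.4923, 0.0896, 0.0414]
ee_rot: [3.139, -0.0, 1.571]
wrist_force: [0.4, 0.7, -0.4]
width: 0.094
finger_force: 0.0
```

```bash
python3 - <<'E'
from h import *
o=readout.get_obs();p=o["tool_pos"];print(p,o["width"])
V=[]
for n,u0,v0 in(("scene",310,160),("top",220,160),("scene",420,190)):
    c=imaging.snapshot(n)
    a=c["pixels"][v0:v0+100,u0:u0+(100 if u0<400 else 90),::-1]
    a=cv2.convertScaleAbs(cv2.resize(a,None,fx=2.75,fy=4 if 0 else 2.75,interpolation=cv2.INTER_CUBIC),alpha=1.7)
    uv=proj(c,[p+[0,0,.028]])[0]; cv2.drawMarker(a,tuple(int(x) for x in (uv-[u0,v0])*2.75),(0,0,255),0,12)
    V.append(a)
cv2.imwrite("pics/g6.png",np.hstack(V))
E
```

```text
[0.49229117 0.08964156 0.04136808] 0.09398804596681563
```

View pics/g6.png

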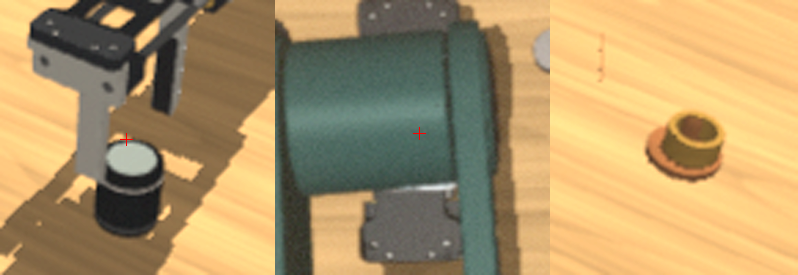

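carry_out(motion="0 0 0.1 0 0 0 1;0 0 0.1 0 0 0 1;0 0 0.025 0 0 0 1;0 0 0 0 0 0 0;0 0 0 0 0 0 0;0 0 0 0 0 0 0;0 0 0 0 0 0 0;0 0 0 0 0 0 0;0 0 0 0 0 0 0;0 0 0 0 0 0 0")

```text
time: 16.3
tool_pos: [0.492, 0.0896, -0.0046]
ee_rot: [3.14, -0.0, 1.57]
wrist_force: [1.9, -0.1, 1.0]
width: 0.0498
finger_force: 30.0
```

carry_out(motion="0 0 -0.15 0 0 0 0;0 0 -0.15 0 0 0 0;0.026 0.2275 0 0 0 0 0;0.026 0.2275 0 0 0 0 0;0.026 0.2275 0 0 0 0 0;0 0 0 0 0 0 0;0 0 0.13 0 0 0 0;0 0 0.1 0 0 0 0;0 0 0 0 0 0 0;0 0 0 0 0 0 0")

```text
time: 17.55
tool_pos: [0.6278, 0.1052, 0.0096]
ee_rot: [3.141, -0.0, 1.571]
wrist_force: [0.1, -0.0, -1.2]
width: 0.0496
finger_force: 30.0
```

carry_out(motion="0 0 0.03 0 0 0 0;0 0 0.015 0 0 0 0;0 0 0 0 0 0 0;0 0 0 0 0 0 1;0 0 0 0 0 0 1;0 0 0 0 0 0 1;0 0 0 0 0 0 1;0 0 -0.15 0 0 0 1;0 0 -0.25 0 0 0 1;0 0 -0.25 0 0 0 1;0 0 -0.1 0 0 0 1")

```text
time: 18.92
tool_pos: [0.6297, 0.1053, 0.1549]
ee_rot: [3.134, -0.001, 1.571]
wrist_force: [0.6, -0.1, -0.2]
width: 0.0941
finger_force: 0.0
```

carry_out(motion="-0.226 -0.1335 0 0 0 0 1;-0.226 -0.1335 0 0 0 0 1;-0.226 -0.1335 0 0 0 0 1;-0.226 -0.1335 0 0 0 0 1;-0.226 -0.1335 0 0 0 0 1;-0.226 -0.1335 0 0 0 0 1;-0.226 -0.1335 0 0 0 0 1;-0.226 -0.1335 0 0 0 0 1;-0.226 -0.1335 0 0 0 0 1;0 0 0 0 0 0 1")

```text
time: 20.18
tool_pos: [0.3856, -0.3042, 0.15]
ee_rot: [-3.141, 0.001, 1.565]
wrist_force: [0.7, 0.1, 0.0]
width: 0.0942
finger_force: 0.0
```

```bash
python3 - <<'E'
from h import *
s=imaging.snapshot("scene");im=s["pixels"][:,:,::-1]
f=lambda u,v,w,h,k:cv2.convertScaleAbs(cv2.resize(im[v:v+h,u:u+w],None,fx=k,fy=k,interpolation=cv2.INTER_CUBIC),alpha=1.7)
cv2.imwrite("pics/g7.png",np.hstack([f(290,220,80,80,5),f(430,200,80,80,5)]))
t=imaging.snapshot("top");hsv=cv2.cvtColor(t["pixels"],cv2.COLOR_RGB2HSV)
g=cv2.morphologyEx(cv2.inRange(hsv,(0,0,60),(180,70,255)),cv2.MORPH_CLOSE,np.ones((7,7)))
for k in cv2.findContours(g,cv2.RETR_EXTERNAL,cv2.CHAIN_APPROX_NONE)[0]:
    x,y,w,h=cv2.boundingRect(k)
    if 240<x<390 and 110<y<230 and cv2.contourArea(k)>100:
        for z in(.028,.05,.062):print(x,y,z,np.round(cv2.fitEllipse((ray(t,k.reshape(-1,2),z)[:,:2]*1000).astype(np.float32))[0],1))
E
```

```text
314 171 0.028 [561.1 -15.9]
314 171 0.05 [558.9 -15.2]
314 171 0.062 [557.6 -14.8]
348 138 0.028 [ 615.  -112.6]
348 138 0.05 [ 611.6 -109.8]
348 138 0.062 [ 609.8 -108.4]
254 137 0.028 [630.  108.9]
254 137 0.05 [626.3 106.9]
254 137 0.062 [624.3 105.9]
```

View pics/g7.png

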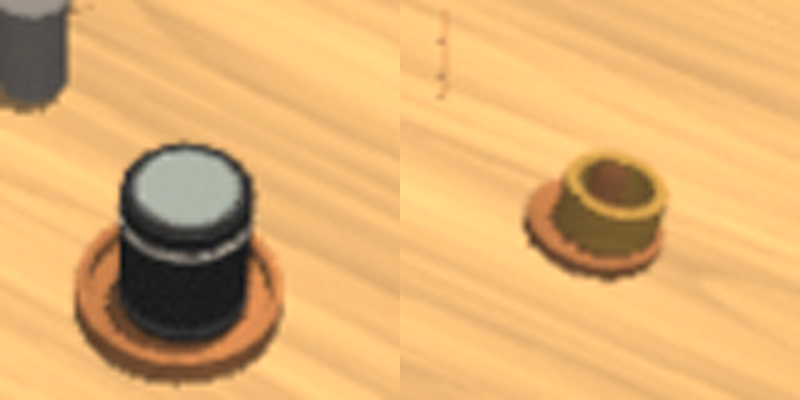

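```bash
python3 - <<'E'
from h import *
s=imaging.snapshot("scene");t=imaging.snapshot("top")
for z in(.030,.042,.064): print(z,ray(s,[(471.7,234.4)],z))
hsv=cv2.cvtColor(t["pixels"],cv2.COLOR_RGB2HSV)
b=cv2.inRange(hsv,(16,132,60),(26,255,255))
for k in cv2.findContours(cv2.morphologyEx(b,cv2.MORPH_CLOSE,np.ones((3,3))),cv2.RETR_EXTERNAL,cv2.CHAIN_APPROX_NONE)[0]:
    x,y,w,h=cv2.boundingRect(k)
    if 140<x<220 and 220<y<300 and cv2.contourArea(k)>60:
        for z in(.03,.064):
            e=cv2.fitEllipse((ray(t,k.reshape(-1,2),z)[:,:2]*1000).astype(np.float32));print(x,y,w,h,z,np.round(e[0],1),np.round(e[1],1))
a=cv2.resize(t["pixels"][235:290,155:210,::-1],(400,400),interpolation=cv2.INTER_CUBIC)
c=cv2.resize(s["pixels"][218:262,448:492,::-1],(400,400),interpolation=cv2.INTER_CUBIC)
cv2.imwrite("pics/g8.png",cv2.convertScaleAbs(np.hstack([a,c]),alpha=2.2))
E
```

```text
0.03 [[0.374322   0.29917418 0.03      ]]
0.042 [[0.3888089  0.30150141 0.042     ]]
0.064 [[0.41536821 0.30576799 0.064     ]]
169 252 21 23 0.03 [376.6 297.3] [42.4 44.2]
169 252 21 23 0.064 [379.2 288.1] [41.  42.8]
```

View pics/g8.png

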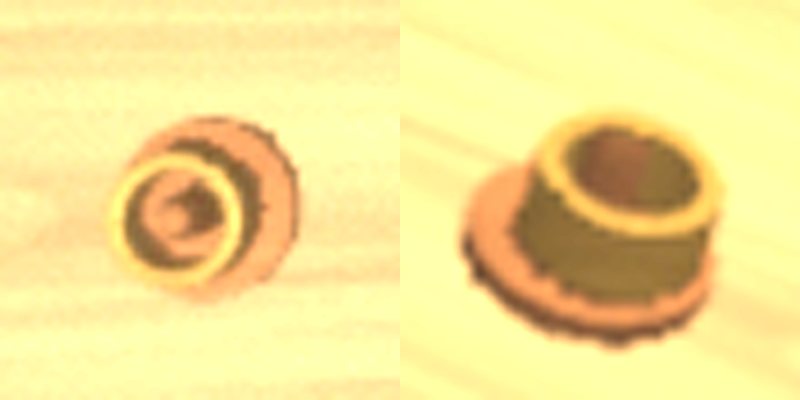

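carry_out(motion="0 0 0.2 0 0 0 1;0 0 0.2 0 0 0 1;0 0 0.2 0 0 0 1;0 0 0 0 0 0 1;0 0 0 0 0 0 1")

```text
time: 21.0
tool_pos: [0.3887, -0.3017, 0.0316]
ee_rot: [3.14, 0.001, 1.572]
wrist_force: [0.6, -0.3, -0.1]
width: 0.094
finger_force: 0.0
```

carry_out(motion="-0.002 0 0.15 0 0 0 1;0 0 0.08 0 0 0 1;0 0 0.025 0 0 0 1;0 0 0 0 0 0 1;0 0 0 0 0 0 0;0 0 0 0 0 0 0;0 0 0 0 0 0 0;0 0 0 0 0 0 0;0 0 0 0 0 0 0")

```text
time: 22.12
tool_pos: [0.3878, -0.3022, -0.0208]
ee_rot: [3.141, 0.0, 1.57]
wrist_force: [0.5, -0.8, 0.8]
width: 0.0589
finger_force: 30.0
```

carry_out(motion="0 0 -0.25 0 0 0 0;0 0 -0.25 0 0 0 0;-0.055 0.2175 0 0 0 0 0;-0.055 0.2175 0 0 0 0 0;-0.055 0.2175 0 0 0 0 0;-0.055 0.2175 0 0 0 0 0;0 0 0.12 0 0 0 0;0 0 0.12 0 0 0 0;0 0 0 0 0 0 0;0 0 0 0 0 0 0;0 0 0 0 0 0 0")

```text
time: 23.5
tool_pos: [0.5621, -0.3467, 0.0327]
ee_rot: [3.139, 0.002, 1.57]
wrist_force: [0.3, -0.1, -2.1]
width: 0.0589
finger_force: 30.0
```

carry_out(motion="0 0 0.05 0 0 0 0;0 0 0.035 0 0 0 0;0 0 0 0 0 0 0")

```text
time: 23.88
tool_pos: [0.5605, -0.3455, 0.0125]
ee_rot: [-3.14, -0.002, 1.57]
wrist_force: [0.2, -0.3, -2.7]
width: 0.0595
finger_force: 30.0
```

carry_out(motion="0 0 0.05 0 0 0 0;0 0 0.05 0 0 0 0;0 0 0.02 0 0 0 0;0 0 0 0 0 0 0;0 0 0 0 0 0 0")

```text
time: 24.5
tool_pos: [0.5616, -0.3462, -0.0097]
ee_rot: [3.141, 0.0, 1.57]
wrist_force: [0.8, -0.2, -1.4]
width: 0.0595
finger_force: 30.0
```

carry_out(motion="0 0 0.01 0 0 0 0;0 0 0 0 0 0 0;0 0 0 0 0 0 1;0 0 0 0 0 0 1;0 0 0 0 0 0 1;0 0 0 0 0 0 1;0 0 -0.15 0 0 0 1;0 0 -0.25 0 0 0 1;0 0 -0.25 0 0 0 1;0 0 -0.15 0 0 0 1")

```text
time: 25.75
tool_pos: [0.5624, -0.3468, 0.1519]
ee_rot: [3.138, 0.003, 1.57]
wrist_force: [0.4, 0.0, -0.1]
width: 0.094
finger_force: 0.0
```

carry_out(motion="0.234 0.053 0 0 0 0 0.75;0.234 0.053 0 0 0 0 0.75;0.234 0.053 0 0 0 0 0.75;0.234 0.053 0 0 0 0 0.75;0.234 0.053 0 0 0 0 0.75;0 0 0 0 0 0.0707 0.75;0 0 0 0 0 0.0707 0.75;0 0 0 0 0 0.0707 0.75;0 0 0 0 0 0.0707 0.75;0 0 0 0 0 0.0707 0.75;0 0 0 0 0 0 0.75;0 0 0 0 0 0 0.75")

```text
time: 27.25
tool_pos: [0.6144, -0.1121, 0.148]
ee_rot: [-3.142, -0.0, 0.832]
wrist_force: [0.0, 0.4, 0.7]
width: 0.0706
finger_force: 0.0
```

```bash
python3 - <<'E'
from h import *
o=readout.get_obs();p=o["tool_pos"];print(p,o["ee_rot"],np.degrees(o["ee_rot"][2]))
s=imaging.snapshot("scene");im=s["pixels"][:,:,::-1].copy()
f=lambda u,v,w,h,k:cv2.convertScaleAbs(cv2.resize(im[v:v+h,u:u+w],None,fx=k,fy=k,interpolation=cv2.INTER_CUBIC),alpha=1.7)
cv2.imwrite("pics/g9.png",np.hstack([f(200,130,130,130,3),f(150,130,80,78,5)]))
E
```

```text
[ 0.61442642 -0.11211564  0.14796706] [-3.14153100e+00 -8.63807050e-05  8.32152775e-01] 47.67884193384341
```

View pics/g9.png

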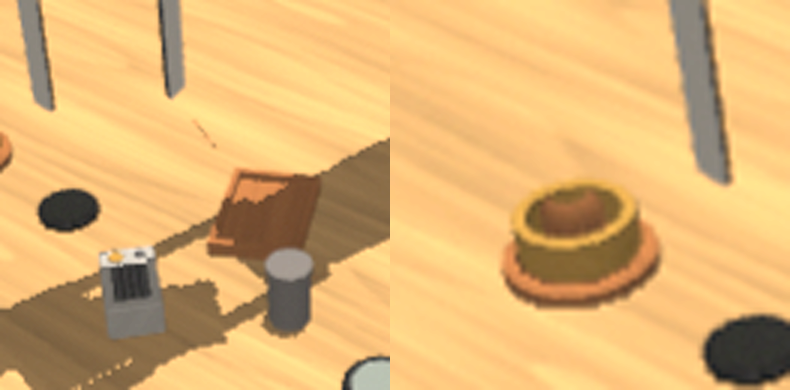

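carry_out(motion="0 0 0.2 0 0 0 0.75;0 0 0.2 0 0 0 0.75;0 0 0.2 0 0 0 0.75;0 0 0.1 0 0 0 0.75;0 0 0.08 0 0 0 0.75;0 0 0.025 0 0 0 0.75;0 0 0 0 0 0 0.75;0 0 0 0 0 0 0;0 0 0 0 0 0 0;0 0 0 0 0 0 0;0 0 0 0 0 0 0;0 0 0 0 0 0 0")

```text
time: 28.8
tool_pos: [0.6148, -0.1123, -0.0126]
ee_rot: [3.141, -0.0, 0.83]
wrist_force: [0.6, 0.4, 1.4]
width: 0.0399
finger_force: 30.0
```

carry_out(motion="0 0 -0.175 0 0 0 0;0 0 -0.175 0 0 0 0;-0.131 -0.18 0 0 0 0 0;-0.131 -0.18 0 0 0 0 0;-0.131 -0.18 0 0 0 0 0;0 0 0 0 0 0.0597 0;0 0 0 0 0 0.0597 0;0 0 0 0 0 0.0597 0;0 0 0 0 0 0 0;0 0 0.15 0 0 0 0;0 0 0.1 0 0 0 0;0 0 0 0 0 0 0")

```text
time: 30.3
tool_pos: [0.4797, -0.0965, 0.0049]
ee_rot: [-3.138, 0.004, 0.457]
wrist_force: [-0.5, -0.3, -1.5]
width: 0.0392
finger_force: 30.0
```

carry_out(motion="0 0 0 0 0 0 0;0 0 0.035 0 0 0 0;0 0 0.025 0 0 0 0;0 0 0 0 0 0 0;0 0 0 0 0 0 0")

```text
time: 30.92
tool_pos: [0.4818, -0.0973, -0.0049]
ee_rot: [3.142, -0.0, 0.455]
wrist_force: [0.0, 0.7, -0.9]
width: 0.0392
finger_force: 30.0
```

Lower the last 3 mm, release, and retreat.

carry_out(motion="0 0 0.015 0 0 0 0;0 0 0 0 0 0 0;0 0 0 0 0 0 0.75;0 0 0 0 0 0 0.75;0 0 0 0 0 0 0.75;0 0 0 0 0 0 0.75;0 0 -0.1 0 0 0 0.75;0 0 -0.25 0 0 0 0.75;0 0 -0.25 0 0 0 0.75;-0.25 0 -0.15 0 0 0 0.75;-0.25 0 0 0 0 0 0.75;0 0 0 0 0 0 0.75")

```text
time: 32.42
tool_pos: [0.3904, -0.1421, 0.1426]
ee_rot: [3.14, -0.001, 0.452]
wrist_force: [0.1, 0.2, -0.3]
width: 0.0708
finger_force: 0.0
```

```bash
python3 - <<'E'
from h import *
s=imaging.snapshot("scene");im=s["pixels"][:,:,::-1].copy()
cv2.imwrite("pics/end.png",cv2.convertScaleAbs(cv2.resize(im[130:310,160:500],None,fx=2.35,fy=2.35,interpolation=cv2.INTER_CUBIC),alpha=1.6))
E
```

```text
(no output)
```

View pics/end.png

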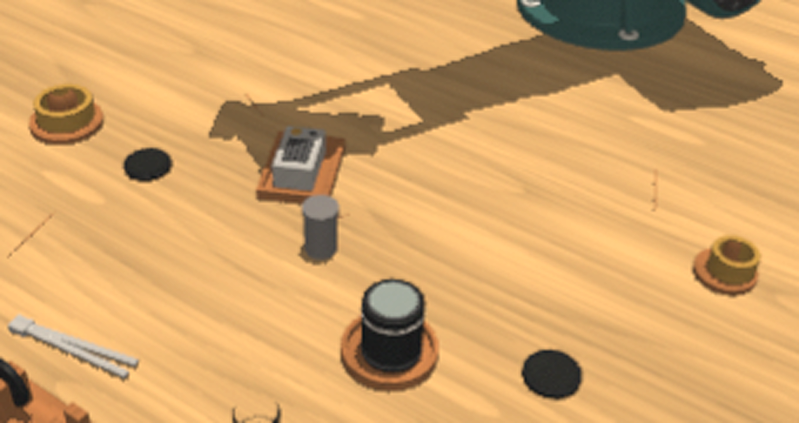

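The final picture shows every part on its holder. The large ring is at (64,112), the housing is flat in the tray at (300,158), the barrel is in the saucer at (392,325), the small ring is at (735,260), and the canister is untouched at (320,228).

```bash
python3 -c "
from bench import robot
print(robot.close_job())"
```

```text
the job is handed in; nothing more can be done
None
```

I placed both rings, the barrel and the housing on their holders and let go of them, left the canister untouched, and handed the job in at about 32 s; the hand-in gave no verdict, but the final picture shows everything in place.

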